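# Pump up the pressure-filter unit until its indicator pin stands fully out

## Task

Close the vent of the pressure-filter unit by pushing its small upright tab along its slot towards the pot as far as it goes, and only then pump the domed plunger: press it down and let it spring back up, again and again, until the indicator pin in the middle of the pot's lid has come fully out. Leave the plunger up and the vent shut at the end. Do not touch the pin, and leave the bottles, the cap and the vial box beside the unit where they stand, neither lifted nor shoved.

Things in the scene. Friction and masses are not known exactly. Their poses are not given: they have to be found in the camera images.
- unit: Pressure-filter unit, fixed: grey base plate 250 x 280 mm with a pump barrel, a round pot and a vent block. Origin on the worktop; x from vent block to pot (away from the robot, turned up to 0.4 rad), y left, z up. In this frame: pump axis (0, 95) mm; pot and pin axis (35, -45), lid 96 mm across, top at z 62; vent block centre (-85, -45), 88 mm along x, 44 wide, top at z 62.
- plunger_top (a point): The middle of the top of the plunger's grey domed head, 50 mm across and 20 mm high. It is 120 mm above the worktop when up and 95 mm when fully pressed. It is pressed straight down; the spring resists with 5 N at the top and 10 N at the bottom and brings it back up in under half a second.
- plunger (a joint): How far the plunger is pressed, m: 0 up, 0.025 fully down.
- pin_tip (a point): The middle of the top of the indicator pin, a steel pin 12 mm across in a collar 34 mm across in the middle of the pot's lid. 77 mm above the worktop when fully in, 107 mm when fully out; a dark groove round the pin then shows just above the collar.
- pin (a joint): How far the pin is out, m: 0 in, 0.030 fully out, at its stop; starts at 0 to 0.012. Each press of the plunger pushes it out by 0.24 times the depth pressed (6 mm for a full stroke); it stays there on the way back. Pumping on once it is at its stop does no harm.
- vent_tab (a point): Centre of the vent slide's black upright tab: 22 mm wide across the slot, 10 mm thick along it, top 92 mm and this point 77 mm above the worktop. Its foot, 24 mm along the slot, reaches 69 mm high; the vent block is 62 mm high, so push with the fingertips some 75 mm above the worktop. It slides along the unit's x with 2.5 N of friction and stays where it is left.
- vent (a joint): How far the vent slide has been pushed along the unit's x, m: starts at 0 to 0.008 (open), 0.030 is shut, at its stop.
- brown_bottle: Brown bottle with black cap, 34 mm across and 66 mm high, loose beside the unit. Origin at the centre of its underside.
- orange_cap: Orange screw cap, 34 mm across and 13 mm high, loose beside the unit. Origin at the centre of its underside.
- vial_box: Cream box of vials with violet caps, 66 x 105 mm, 88 mm high, loose beside the unit. Origin at the centre of its underside.
- white_bottle: Small white bottle, 25 mm across and 56 mm high, loose beside the unit. Origin at the centre of its underside.

How it is judged:
On the way, in this order (a step that is already met when the one before it is completed fails the run):
1. the vent is pushed shut before the pumping (value of joint vent above 0.0275 m and value of joint pin below 0.016 m), for 0.2 s.
2. the pin has been pumped fully out (value of joint pin above 0.0285 m), for 0.2 s.
At the end, for the whole second after the job is handed in: The pin is out to within 1.5 mm of its stop, the vent slide is within 3.5 mm of shut, the plunger is back up to within 2 mm, and the four bystanders are within 20 mm of where they started (value of joint pin above 0.0285 m and value of joint vent above 0.0265 m and value of joint plunger below 0.002 m and distance of each of brown_bottle, orange_cap, vial_box, white_bottle from where it was at the start of the episode below 0.02 m); the robot touches nothing.
It fails at once if the plunger is pressed more than 5 mm while the vent is open (value of joint plunger above 0.005 m and value of joint vent below 0.0255 m).
It fails at once if the robot touches the indicator pin (contact force between any of the fingers, the arm and pin above 0.5 N).
It fails at once if a bystander is lifted, tipped or shoved (distance of any of brown_bottle, orange_cap, vial_box, white_bottle from where it was at the start of the episode above 0.02 m or angle between any of brown_bottle, white_bottle, vial_box's own z axis and vertical above 0.5 rad).
It also fails if it takes over 54 s, if anything falls off the work surface, if the arm or the gripper's body presses on something with over 40 N, if the wrist force passes 120 N, or if a joint passes its speed limit or range.

## Robot

A 6-joint arm with a two-finger parallel gripper is mounted at the origin on a cart in front of the work surface, level with it; the furniture and walls round the work are solid. World frame = base frame: x ahead of the robot, y to its left, z up, the work surface at z = 0. Lengths are in m, angles in rad, forces in N, time in s.
With the tool pointing down it reaches from about 0.25 to 0.725 m from the base axis. Payload 4 kg.
Tool frame: the origin (TCP) lies where the fingers leave the gripper's body, on its centre line; the fingertips stand 73 mm ahead of it and the grasp point (between the pads) lies 54 mm ahead of it (bot.tips_ahead is the z of the fingertips in the tool frame, in m); z points along the fingers, y is the direction in which the jaws open and shut (so a half turn about z gives the same grasp; the last joint's range is limited). The gripper opens to 85 mm and grips with 20 to 120 N. Pads are 22 mm wide; open, the fingers measure 114 mm over their backs; the gripper's body (76 mm by 85 mm) begins 54 mm behind the grasp point. The pads swing forward as they close: fully open they stand 13 mm farther back than shut.
Start: joints at [-1.187, 0.241, 0.005, 1.335, 0, 1.571], TCP at [0.187, -0.464, 0.304] pointing down, gripper open.
Joint ranges: [-2.72, 2.72], [-1.05, 1.87], [-1.09, 1.28], [-1.99, 2.15], [-1.42, 1.44], [-3.14, 3.14]. Speed limits (rad/s): [2.79, 2.79, 3.14, 3.14, 3.14, 3.14].

## Interface

Orientations are given as a unit quaternion [x, y, z, w].
In Python, from workcell import readout, camera, get_calibration, order, bot gives the robot as it stands.
- The arm moves only by the tool send_rows, never from a script. Its argument "moves" is a list of rows, each a list of 3 entries, a list of its own where there are three numbers: the shift along the tool's x, y, z in mm, then the turn, a rotation vector about the tool's x, y, z in rad, then the finger opening in mm, from 0 to 85.4. In form: [[[dx, dy, dz], [ax, ay, az], grip], ...]. A call has 1 to 12 rows; each row is the pose to reach, as a shift and turn from the pose measured when the call began, along the tool's axes at that moment; what a row does not reach only later rows make up. A row lasts 1/12 s, in which the tool goes at most 41.7 mm and 7.16 degrees, less where a joint would pass 70% of its speed; a pose out of reach is approached as far as the arm can. A call with a gripper value outside its range is refused whole. The fingers move at their own pace and stop on an object; the grip force is fixed at half the most. Time passes only in rows, so rows that repeat a pose let the fingers close. It gives the time, the measured TCP pose, the force and the opening at its end, in the units of the state.
- readout.get_obs(): the state, without advancing time (a new reading comes with each control period).
- camera(name): name is "scene" or "side" or "wrist"; returns the picture (384x512x3 uint8, red, green, blue); there is no depth.
- get_calibration(name): a dict with "fx", "fy", "cx", "cy" (pixels), "R" (3x3) and "t" (3): a world point X has camera coordinates R X + t. Camera axes: x right, y down, z forward; pixel columns grow to the right and rows downward; lengths in m; the calibration is good to about 2 mm. The wrist camera is an equidistant fisheye: a pixel r from the principal point sees the ray r / f radians off the axis. A picture is of the moment at which its call begins: read the wrist's pose just before it. get_calibration takes no time and is no camera call; for the wrist camera it gives the pose at the moment of the call.
- order.job_done(): hands the job in, once; it reports no verdict.
The state is a dict: "clock": time; "joint_pos": joint angles; "joint_vel": joint speeds; "tau": joint torques, N m; "eef_pos": TCP position; "tool_rot": TCP orientation; "ft_force": force on the tool from outside, world axes, zero at the start; "ft_torque": the same for the moment, N m; "grip_width": finger opening in m.
Only numpy, scipy, OpenCV 4.12 (cv2) and the standard library are available. Lean on these libraries where they do the work, as an engineer would, in place of code of your own. Each camera call takes 0.05 s, during which the arm holds its last target. There are 200 camera calls.

## Working session

There is one attempt and no reset: what is moved stays moved. The work goes in short steps, Python scripts to look and compute and a tool call to move; the robot and the scene stay as the last step left them, time stands still between calls to the robot, and variables do not carry over. Pictures are saved under pics/ and viewed, about 8 in all and at most 12, crops included, and the job is handed in when it is done.

Besides the shell and the picture viewer there is one more tool, called as name(argument=value, ...) on one line, values as JSON. send_rows: Moves the arm, as the interface text tells. Its arguments: {"type":"object","properties":{"moves":{"type":"array","items":{"type":"array"}}},"required":["moves"]}

```bash
mkdir -p pics; python3 - <<'E'
from workcell import readout,camera,get_calibration,bot
import cv2,numpy as np
o=readout.get_obs();print(o)
for n in("scene","side"):
    cv2.imwrite(f"pics/{n}0.png",camera(n)[:,:,::-1]);c=get_calibration(n);print(n,c)
E
```

```text
{'clock': 0.0, 'joint_pos': array([-1.18698458e+00,  2.41438331e-01,  3.72868073e-03,  1.33519042e+00,
        1.08110804e-05,  1.57080240e+00]), 'joint_vel': array([ 0.00131646,  0.00090097, -0.00108965,  0.00028524, -0.00242188,
       -0.00010759]), 'tau': array([-1.13440710e-03, -3.72318971e+01,  2.52407044e+01,  1.67976430e-02,
       -1.32523319e-04, -2.12724558e-06]), 'eef_pos': array([ 0.18705365, -0.46318165,  0.30300183]), 'tool_rot': array([ 9.81642548e-01,  1.90727033e-01, -1.95319954e-04, -1.03358979e-03]), 'ft_force': array([ 0.38044753, -0.04306961, -0.24188531]), 'ft_torque': array([-0.02173268,  0.04429185,  0.00331819]), 'grip_width': 0.08519888719206807}
scene {'fx': 493.60802523350463, 'fy': 493.60802523350463, 'cx': 257.5439627698212, 'cy': 189.3345356899183, 'R': array([[-0.86360496, -0.50386893, -0.0173946 ],
       [-0.3599659 ,  0.64038515, -0.67847727],
       [ 0.35300286, -0.57967488, -0.73441542]]), 't': array([0.43842326, 0.33370456, 1.12750929])}
side {'fx': 420.0199178663373, 'fy': 420.0199178663373, 'cx': 253.90013224024244, 'cy': 188.08491068335965, 'R': array([[ 0.84902896, -0.52825223, -0.00997062],
       [-0.23534719, -0.36122934, -0.90228879],
       [ 0.47303439,  0.76841587, -0.43101685]]), 't': array([-0.53078665,  0.21553553,  0.72742761])}
```

```bash
python3 -c "
import cv2,numpy as np
a=np.hstack([cv2.imread('pics/scene0.png'),cv2.imread('pics/side0.png')])
cv2.imwrite('pics/both0.png',cv2.resize(a,(800,300),interpolation=cv2.INTER_AREA))"; ls
```

```text
pics
```

View pics/scene0.png

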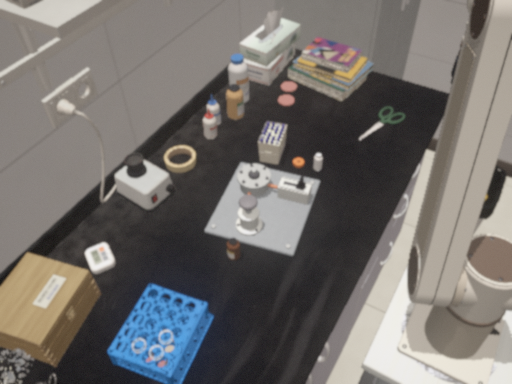

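View pics/side0.png

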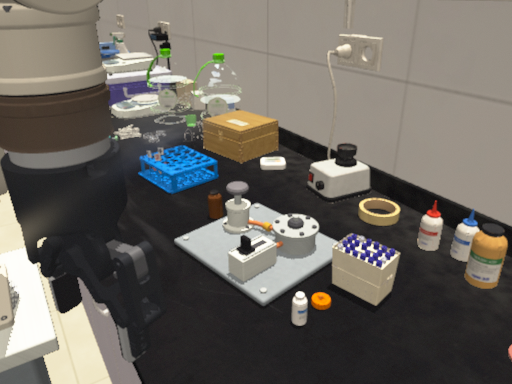

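Scene: the plunger head is at about (248,200), tab (301,182) and pot (253,175). Side: plunger (237,187), tab (247,242) and pot (296,228). I'll zoom in on both.

```bash
python3 -c "
import cv2,numpy as np
a=cv2.imread('pics/scene0.png')[140:265,200:330];b=cv2.imread('pics/side0.png')[175:300,170:345]
r=lambda x,w:cv2.resize(x,None,fx=w,fy=w,interpolation=cv2.INTER_CUBIC)
cv2.imwrite('pics/z0.png',np.hstack([r(a,2.6),r(b,2.6)]))"
```

```text
(no output)
```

View pics/z0.png

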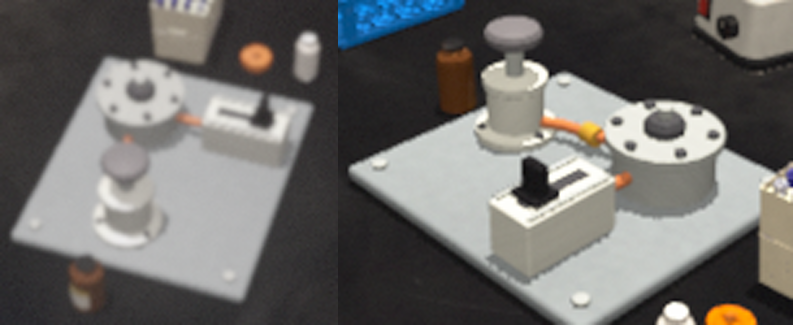

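The plate, plunger head, pot lid and tab are clear in both views. Next I'll triangulate them.

```bash
cat > h.py <<'E'
import numpy as np
from workcell import get_calibration
def ray(n,p):
    c=get_calibration(n);R=np.array(c['R']);t=np.array(c['t'])
    d=R.T@np.array([(p[0]-c['cx'])/c['fx'],(p[1]-c['cy'])/c['fy'],1]);return -R.T@t,d/np.linalg.norm(d)
def plane(n,p,z):
    o,d=ray(n,p);return o+d*(z-o[2])/d[2]
def tri(a,b):
    A=0;B=0;L=[]
    for n,p in(("scene",a),("side",b)):
        o,d=ray(n,p);P=np.eye(3)-np.outer(d,d);A=A+P;B=B+P@o;L.append((o,P))
    X=np.linalg.solve(A,B);return X,[np.linalg.norm(P@(X-o)) for o,P in L]
E
python3 - <<'E'
from h import *
np.set_printoptions(precision=4,suppress=True)
sc=lambda u,v:(200+u/2.6,140+v/2.6); sd=lambda u,v:(170+(u-338)/2.6,175+v/2.6)
for k,a,b in[("head",(125,161),(513,34)),("pin/collar",(140,87),(666,122)),("tabtop",(264,97),(537,161)),("tabbase",(263,122),(540,197))]:
    print(k,*tri(sc(*a),sd(*b)))
print("head z110",plane("scene",sc(125,161),.110),plane("side",sd(513,34),.110))
print("tab z92",plane("scene",sc(264,97),.092),plane("side",sd(537,161),.092))
print("lid z62",plane("side",sd(666,134),.062),plane("scene",sc(141,94),.062))
for p in[(107,58),(312,100),(240,300),(12,238)]:print("c",plane("scene",sc(*p),.010))
for p in[(350,170),(570,75),(600,325)]:print("cs",plane("side",sd(*p),.010))
E
```

```text
head [ 0.558  -0.0413  0.1096] [np.float64(0.00037654562149835565), np.float64(0.0003765456214982574)]
pin/collar [ 0.6196 -0.1719  0.0685] [np.float64(0.0012863717182247443), np.float64(0.001286371718224806)]
tabtop [ 0.4847 -0.201   0.0942] [np.float64(0.0008098540752981379), np.float64(0.0008098540752980772)]
tabbase [ 0.4852 -0.1986  0.0608] [np.float64(0.003689659669457751), np.float64(0.0036896596694577758)]
head z110 [ 0.5574 -0.0408  0.11  ] [ 0.5581 -0.0417  0.11  ]
tab z92 [ 0.4848 -0.2024  0.092 ] [ 0.4875 -0.1975  0.092 ]
lid z62 [ 0.6171 -0.1773  0.062 ] [ 0.6152 -0.1678  0.062 ]
c [ 0.7069 -0.2423  0.01  ]
c [ 0.4676 -0.2978  0.01  ]
c [ 0.4114 -0.0133  0.01  ]
c [0.6528 0.0341 0.01  ]
cs [ 0.4152 -0.0125  0.01  ]
cs [0.6606 0.0312 0.01  ]
cs [ 0.4832 -0.2841  0.01  ]
```

```bash
cat >> h.py <<'E'
from scipy.spatial.transform import Rotation as Ro
from workcell import readout
def go(p,yaw):
    o=readout.get_obs();R=Ro.from_quat(o['tool_rot']);T=Ro.from_euler('z',yaw)*Ro.from_quat([1,0,0,0])
    print("t",round(o['clock'],2),"eef",o['eef_pos'].round(4),"F",o['ft_force'].round(1),"shift mm",(R.inv().apply(np.array(p)-o['eef_pos'])*1000).round(1),"rot",(R.inv()*T).as_rotvec().round(3))
E
python3 - <<'E'
from h import *
from workcell import bot
print(bot.tips_ahead)
go([.458,-.2053,.230],.19);go([.458,-.2053,.148],.19)
E
```

```text
0.0726
t 0.1 eef [ 0.1871 -0.4632  0.3031] F [-0.3 -0.7  0.2] shift mm [ 347.8 -137.6   73.4] rot [-0.002  0.     0.194]
t 0.1 eef [ 0.1871 -0.4632  0.3031] F [-0.3 -0.7  0.2] shift mm [ 347.8 -137.4  155.4] rot [-0.002  0.     0.194]
```

send_rows(moves=[[[35,-14,0],[0,0,0.05],0],[[70,-28,0],[0,0,0.1],0],[[105,-42,5],[0,0,0.15],0],[[140,-55,10],[0,0,0.194],0],[[175,-69,20],[0,0,0.194],0],[[210,-83,30],[0,0,0.194],0],[[245,-97,40],[0,0,0.194],0],[[280,-111,50],[0,0,0.194],0],[[315,-125,60],[0,0,0.194],0],[[348,-137,73],[0,0,0.194],0],[[348,-137,73],[0,0,0.194],0],[[348,-137,73],[0,0,0.194],0]])

```text
clock: 1.1
eef_pos: [0.4587, -0.204, 0.2289]
tool_rot: [0.995, 0.097, -0.002, -0.002]
ft_force: [-0.2, -0.8, -0.5]
grip_width: 0.0002
```

```bash
python3 - <<'E'
from h import *
from workcell import camera
import cv2
go([.458,-.2053,.148],.19)
a=camera('side');b=camera('wrist')
cv2.imwrite('pics/m1.png',np.hstack([cv2.resize(a[120:300,130:330],(400,360)),cv2.resize(b,(400,300))[:,:] if 0 else cv2.resize(b,(400,360))])[:,:,::-1])
E
```

```text
t 1.1 eef [ 0.4587 -0.204   0.2289] F [-0.2 -0.8 -0.5] shift mm [-0.7  1.5 80.9] rot [-0.004  0.003  0.004]
```

View pics/m1.png

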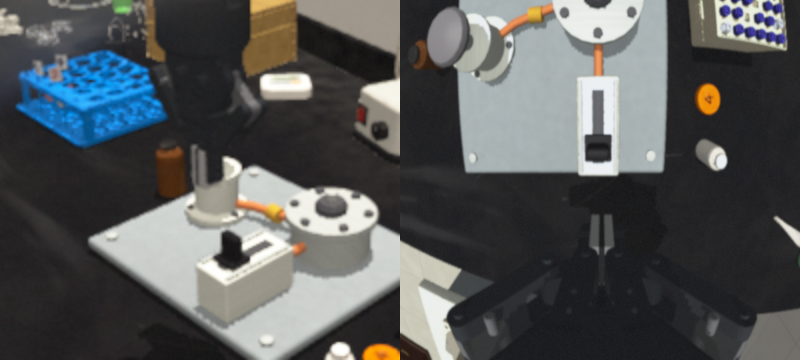

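The fingers line up sideways with the tab in the wrist view (both near column 599 of the composite), and the slot runs vertically, so the yaw is good. I'll use the wrist rays for a quick check, then lower.

```bash
cat >> h.py <<'E'
def wplane(p,z):
    c=get_calibration('wrist');v=np.array([p[0]-c['cx'],p[1]-c['cy']])/c['fx'];th=np.linalg.norm(v)
    d=np.array([*(v/th*np.sin(th)),np.cos(th)]);R=np.array(c['R']);o=-R.T@np.array(c['t']);d=R.T@d
    return (o+d*(z-o[2])/d[2]).round(4)
E
python3 - <<'E'
from h import *
w=lambda u,v:((u-400)*1.28,v*384/360)
print("dome",wplane(w(450,38),.11),"tab",wplane(w(599,151),.085),"pot lid", wplane(w(599,5),.062))
print("slot",wplane(w(599,92),.062),wplane(w(599,175),.062))
E
```

```text
dome [ 0.5577 -0.0438  0.11  ] tab [ 0.4865 -0.1985  0.085 ] pot lid [ 0.607  -0.1751  0.062 ]
slot [ 0.5317 -0.1896  0.062 ] [ 0.46   -0.2032  0.062 ]
```

send_rows(moves=[[[0,1,25],[0,0,0],0],[[0,1,50],[0,0,0],0],[[0,1,72],[0,0,0],0],[[0,1,80],[0,0,0],0],[[0,1,80],[0,0,0],0]])

```text
clock: 1.62
eef_pos: [0.4558, -0.2072, 0.1485]
tool_rot: [0.996, 0.094, -0.003, -0.002]
ft_force: [0.4, 0.3, 0.0]
grip_width: 0.0004
```

```bash
python3 - <<'E'
from h import *
from workcell import camera
import cv2
go([.458,-.2053,.148],.19)
a=camera('side');b=camera('wrist')
cv2.imwrite('pics/m2.png',np.hstack([cv2.resize(a[180:300,150:283],(400,360),interpolation=2),cv2.resize(b[60:280,150:390],(400,360))])[:,:,::-1])
E
```

```text
t 1.62 eef [ 0.4558 -0.2072  0.1485] F [0.4 0.3 0. ] shift mm [ 2.5 -1.4  0.5] rot [-0.005  0.005 -0.002]
```

View pics/m2.png

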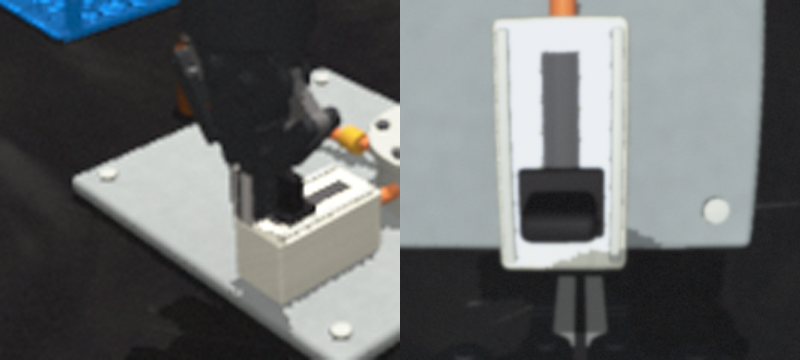

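The fingers stand behind the tab, about 3 mm off to the right. I'll correct that and push.

send_rows(moves=[[[0,-3,0],[0,0,0],0],[[6,-3,0],[0,0,0],0],[[12,-3,0],[0,0,0],0],[[17,-3,0],[0,0,0],0],[[21,-3,0],[0,0,0],0],[[25,-3,0],[0,0,0],0],[[29,-3,0],[0,0,0],0],[[32,-3,0],[0,0,0],0],[[34,-3,0],[0,0,0],0],[[34,-3,0],[0,0,0],0]])

```text
clock: 2.55
eef_pos: [0.4913, -0.1981, 0.1508]
tool_rot: [0.996, 0.094, -0.0, -0.001]
ft_force: [-0.7, -0.3, 0.4]
grip_width: 0.0001
```

send_rows(moves=[[[2,0,0],[0,0,0],0],[[4,0,0],[0,0,0],0],[[4,0,0],[0,0,0],0]])

```text
clock: 2.8
eef_pos: [0.4955, -0.1972, 0.1507]
tool_rot: [0.996, 0.094, -0.0, -0.001]
ft_force: [-1.5, -0.4, 1.2]
grip_width: -0.0003
```

send_rows(moves=[[[2,0,0],[0,0,0],0],[[3,0,0],[0,0,0],0],[[3,0,0],[0,0,0],0]])

```text
clock: 3.05
eef_pos: [0.4986, -0.1966, 0.1506]
tool_rot: [0.996, 0.094, -0.0, -0.001]
ft_force: [-1.6, -0.0, -0.2]
grip_width: -0.0
```

send_rows(moves=[[[2,0,0],[0,0,0],0],[[4,0,1],[0,0,0],0],[[4,0,1],[0,0,0],0]])

```text
clock: 3.3
eef_pos: [0.4999, -0.1962, 0.1494]
tool_rot: [0.996, 0.094, -0.003, -0.001]
ft_force: [-9.7, -3.0, 6.6]
grip_width: -0.0001
```

send_rows(moves=[[[2,0,0],[0,0,0],0],[[3,0,0],[0,0,0],0],[[3,0,0],[0,0,0],0]])

```text
clock: 3.55
eef_pos: [0.5002, -0.1961, 0.1494]
tool_rot: [0.996, 0.093, -0.007, -0.0]
ft_force: [-10.3, -1.8, 7.5]
grip_width: -0.0001
```

```bash
python3 - <<'E'
from h import *
from workcell import camera
import cv2
go([.458,-.2053,.148],.19)
a=camera('side');b=camera('wrist')
cv2.imwrite('pics/m3.png',np.hstack([cv2.resize(a[180:300,170:303],(400,360),interpolation=2),cv2.resize(b[60:280,150:390],(400,360))])[:,:,::-1])
E
```

```text
t 3.55 eef [ 0.5002 -0.1961  0.1494] F [-10.3  -1.8   7.5] shift mm [-43.2   1.2   2. ] rot [-0.002  0.013 -0.003]
```

View pics/m3.png

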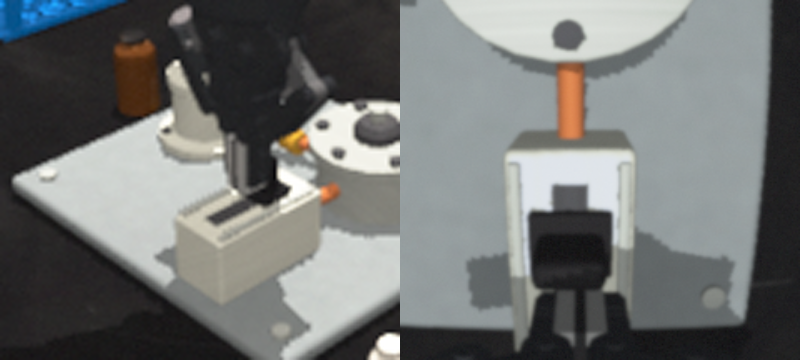

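The push stalled at about 10 N, after an estimated 30 mm of tab travel. I'll push a little harder to confirm it is the stop.

send_rows(moves=[[[3,0,0],[0,0,0],0],[[6,0,0],[0,0,0],0],[[8,0,0],[0,0,0],0],[[8,0,0],[0,0,0],0]])

```text
clock: 3.98
eef_pos: [0.5015, -0.1958, 0.1492]
tool_rot: [0.996, 0.092, -0.014, 0.001]
ft_force: [-21.7, -4.7, 16.2]
grip_width: -0.0003
```

send_rows(moves=[[[-5,0,0],[0,0,0],0],[[-15,0,0],[0,0,0],0],[[-22,0,0],[0,0,0],0],[[-22,0,-20],[0,0,0],0],[[-22,0,-45],[0,0,0],0],[[-22,0,-70],[0,0,0],0],[[-22,0,-70],[0,0,0],0]])

```text
clock: 4.57
eef_pos: [0.4848, -0.2005, 0.225]
tool_rot: [0.996, 0.092, -0.009, 0.003]
ft_force: [0.6, 0.0, 0.2]
grip_width: 0.0002
```

```bash
python3 - <<'E'
from h import *
from workcell import camera
import cv2
go([.5577,-.0425,.215],.19)
a=camera('side');b=camera('wrist')
cv2.imwrite('pics/m4.png',np.hstack([cv2.resize(a[180:300,170:303],(400,360),interpolation=2),cv2.resize(b,(480,360))])[:,:,::-1])
E
```

```text
t 4.57 eef [ 0.4848 -0.2005  0.225 ] F [0.6 0.  0.2] shift mm [ 100.8 -141.9    7.6] rot [ 0.004  0.019 -0.006]
```

View pics/m4.png

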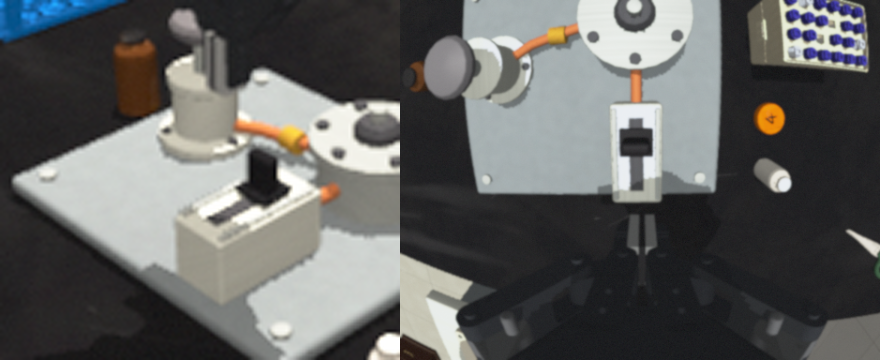

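The tab now sits at the pot end of its slot (wrist composite near (636,138)), and the plunger dome is at (451,67). I'll check both by ray.

```bash
python3 - <<'E'
from h import *
w=lambda u,v:((u-400)*512/480,v*384/360)
print("dome",wplane(w(451,67),.11),"tab",wplane(w(636,136),.085))
go([.5575,-.0425,.215],.19)
E
```

```text
dome [ 0.5576 -0.0433  0.11  ] tab [ 0.5215 -0.1891  0.085 ]
t 4.67 eef [ 0.4829 -0.1997  0.221 ] F [ 0.2  0.8 -0.5] shift mm [ 102.3 -140.9    3.5] rot [ 0.     0.024 -0.006]
```

The tab moved about 35 mm by ray against a maximum of 30, so with the hard stop it is shut. Now over to the plunger.

send_rows(moves=[[[10,-30,-4],[0,0.02,0],0],[[20,-60,-4],[0,0.02,0],0],[[40,-90,-4],[0,0.02,0],0],[[70,-118,-4],[0,0.02,0],0],[[95,-136,-4],[0,0.02,0],0],[[102,-141,-4],[0,0.02,0],0],[[102,-141,-4],[0,0.02,0],0],[[102,-141,-4],[0,0.02,0],0]])

```text
clock: 5.33
eef_pos: [0.5565, -0.0423, 0.221]
tool_rot: [0.996, 0.093, -0.004, 0.0]
ft_force: [-0.6, -0.2, -0.7]
grip_width: -0.0
```

```bash
python3 - <<'E'
from h import *
from workcell import camera
import cv2
go([.5577,-.0425,.193],.19)
a=camera('side');b=camera('wrist')
cv2.imwrite('pics/m5.png',np.hstack([cv2.resize(a[150:270,170:330],(480,360),interpolation=2),cv2.resize(b[60:330,130:370],(320,360))])[:,:,::-1])
E
```

```text
t 5.33 eef [ 0.5565 -0.0423  0.221 ] F [-0.6 -0.2 -0.7] shift mm [ 1.3  0.4 28. ] rot [ 0.     0.007 -0.005]
```

View pics/m5.png

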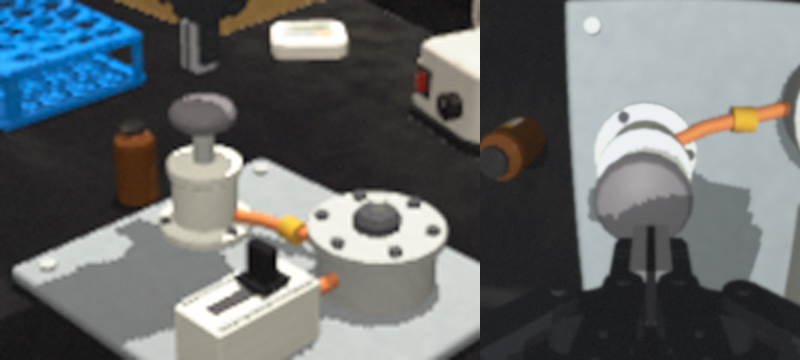

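The fingers are centred over the dome, about 28 mm up. First press slowly.

send_rows(moves=[[[1,0,15],[0,0,0],0],[[1,0,26],[0,0,0],0],[[1,0,32],[0,0,0],0],[[1,0,36],[0,0,0],0],[[1,0,36],[0,0,0],0]])

```text
clock: 5.85
eef_pos: [0.556, -0.0447, 0.1858]
tool_rot: [0.996, 0.09, -0.004, 0.001]
ft_force: [-2.5, -1.6, 4.5]
grip_width: -0.0001
```

send_rows(moves=[[[0,0,6],[0,0,0],0],[[0,0,12],[0,0,0],0],[[0,0,17],[0,0,0],0],[[0,0,19],[0,0,0],0],[[0,0,19],[0,0,0],0]])

```text
clock: 6.27
eef_pos: [0.5561, -0.0448, 0.1685]
tool_rot: [0.996, 0.09, -0.003, 0.0]
ft_force: [-2.6, 1.8, 9.8]
grip_width: -0.0001
```

send_rows(moves=[[[1,0,3],[0,0,0],0],[[1,0,3],[0,0,0],0],[[1,-2,-10],[0,0,0],0],[[1,-2,-20],[0,0,0],0],[[1,-2,-30],[0,0,0],0],[[1,-2,-30],[0,0,0],0],[[1,-2,-30],[0,0,0],0],[[1,-2,-24],[0,0,0],0],[[1,-2,-12],[0,0,0],0],[[1,-2,0],[0,0,0],0],[[1,-2,3],[0,0,0],0],[[1,-2,3],[0,0,0],0]])

```text
clock: 7.27
eef_pos: [0.5573, -0.0427, 0.1674]
tool_rot: [0.996, 0.09, -0.001, 0.001]
ft_force: [-3.4, 0.1, 16.1]
grip_width: 0.0002
```

send_rows(moves=[[[0,0,0],[0,0,0],0],[[0,0,-10],[0,0,0],0],[[0,0,-20],[0,0,0],0],[[0,0,-30],[0,0,0],0],[[0,0,-30],[0,0,0],0],[[0,0,-30],[0,0,0],0],[[0,0,-24],[0,0,0],0],[[0,0,-12],[0,0,0],0],[[0,0,0],[0,0,0],0],[[0,0,3],[0,0,0],0],[[0,0,3],[0,0,0],0]])

```text
clock: 8.18
eef_pos: [0.5577, -0.0426, 0.1673]
tool_rot: [0.996, 0.09, 0.0, 0.001]
ft_force: [-6.3, -1.3, 23.1]
grip_width: 0.0002
```

Bottoming out fully, so I'll continue with three more strokes for a margin and then lift away.

send_rows(moves=[[[0,0,0],[0,0,0],0],[[0,0,-10],[0,0,0],0],[[0,0,-20],[0,0,0],0],[[0,0,-30],[0,0,0],0],[[0,0,-30],[0,0,0],0],[[0,0,-30],[0,0,0],0],[[0,0,-24],[0,0,0],0],[[0,0,-12],[0,0,0],0],[[0,0,0],[0,0,0],0],[[0,0,2],[0,0,0],0],[[0,0,2],[0,0,0],0]])

```text
clock: 9.1
eef_pos: [0.5578, -0.0425, 0.1674]
tool_rot: [0.996, 0.09, 0.001, 0.001]
ft_force: [-5.0, 0.0, 19.7]
grip_width: 0.0001
```

send_rows(moves=[[[0,0,0],[0,0,0],0],[[0,0,-10],[0,0,0],0],[[0,0,-20],[0,0,0],0],[[0,0,-30],[0,0,0],0],[[0,0,-30],[0,0,0],0],[[0,0,-30],[0,0,0],0],[[0,0,-24],[0,0,0],0],[[0,0,-12],[0,0,0],0],[[0,0,0],[0,0,0],0],[[0,0,2],[0,0,0],0],[[0,0,2],[0,0,0],0]])

```text
clock: 10.02
eef_pos: [0.5579, -0.0424, 0.1674]
tool_rot: [0.996, 0.09, 0.002, 0.001]
ft_force: [-4.3, -0.1, 19.3]
grip_width: 0.0005
```

send_rows(moves=[[[0,0,0],[0,0,0],0],[[0,0,-10],[0,0,0],0],[[0,0,-20],[0,0,0],0],[[0,0,-30],[0,0,0],0],[[0,0,-30],[0,0,0],0],[[0,0,-30],[0,0,0],0],[[0,0,-24],[0,0,0],0],[[0,0,-12],[0,0,0],0],[[0,0,0],[0,0,0],0],[[0,0,2],[0,0,0],0],[[0,0,2],[0,0,0],0]])

```text
clock: 10.93
eef_pos: [0.5585, -0.0425, 0.1674]
tool_rot: [0.996, 0.09, 0.004, 0.001]
ft_force: [-2.8, 0.4, 17.0]
grip_width: 0.0001
```

send_rows(moves=[[[0,0,-10],[0,0,0],0],[[0,0,-30],[0,0,0],0],[[0,0,-60],[0,0,0],0],[[0,0,-90],[0,0,0],0],[[0,0,-100],[0,0,0],0],[[0,0,-100],[0,0,0],0],[[0,0,-100],[0,0,0],0]])

```text
clock: 11.52
eef_pos: [0.5574, -0.0423, 0.2661]
tool_rot: [0.996, 0.09, 0.003, 0.001]
ft_force: [-0.8, 0.1, -0.9]
grip_width: 0.0001
```

```bash
python3 - <<'E'
from h import *
from workcell import camera
import cv2
go([.5577,-.0425,.193],.19)
a=camera('side');b=camera('scene')
cv2.imwrite('pics/m6.png',np.hstack([cv2.resize(a[160:340,170:410],(480,360),interpolation=2),cv2.resize(b[130:274,200:328],(320,360),interpolation=2)])[:,:,::-1])
E
```

```text
t 11.52 eef [ 0.5574 -0.0423  0.2661] F [-0.8  0.1 -0.9] shift mm [-0.2  0.1 73.1] rot [ 0.002 -0.006 -0.009]
```

View pics/m6.png

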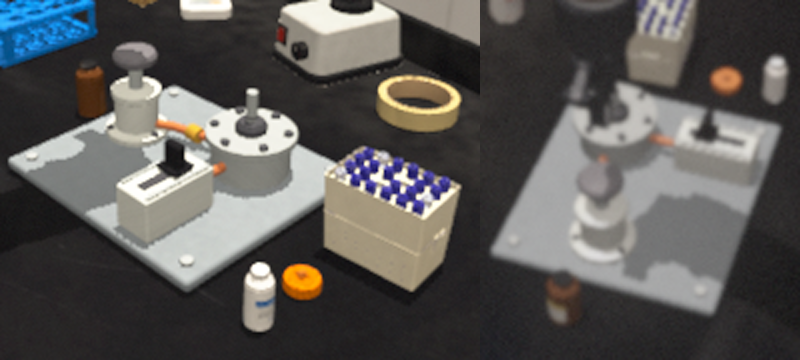

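The pin stands well out. I'll measure its height and look for the groove close up.

```bash
python3 - <<'E'
from h import *
from workcell import camera
import cv2
a=camera('side')
cv2.imwrite('pics/m7.png',cv2.resize(a[195:245,270:325],(550,500),interpolation=cv2.INTER_CUBIC)[:,:,::-1])
c=get_calibration('side');R=np.array(c['R']);t=np.array(c['t'])
for z in(.077,.095,.101,.104,.107):
    q=R@np.array([.619,-.172,z])+t;u=c['cx']+c['fx']*q[0]/q[2];v=c['cy']+c['fy']*q[1]/q[2];print(z,((u-270)*10).round(),((v-195)*10).round())
E
```

```text
0.077 256.0 238.0
0.095 259.0 160.0
0.101 260.0 134.0
0.104 260.0 121.0
0.107 261.0 108.0
```

View pics/m7.png

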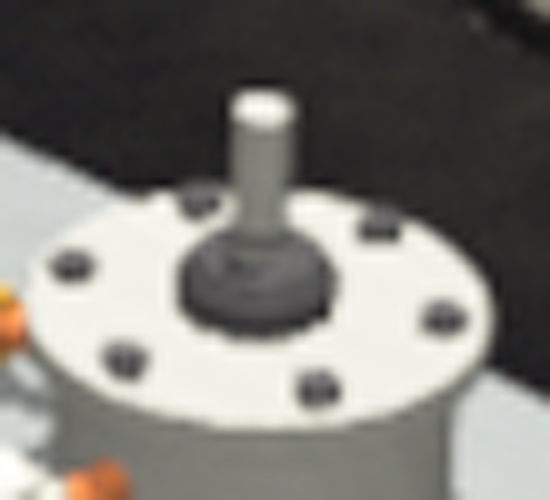

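The top of the pin is at (263,108) and the projection for z = 107 mm is (261,108), so it reads as fully out. The groove is too small to confirm. Two extra strokes do no harm, so I'll add them as margin.

send_rows(moves=[[[0,0,30],[0,0,0],0],[[0,0,60],[0,0,0],0],[[0,0,75],[0,0,0],0],[[0,0,88],[0,0,0],0],[[0,0,98],[0,0,0],0],[[0,0,102],[0,0,0],0],[[0,0,102],[0,0,0],0],[[0,0,85],[0,0,0],0],[[0,0,68],[0,0,0],0],[[0,0,66],[0,0,0],0],[[0,0,66],[0,0,0],0],[[0,0,66],[0,0,0],0]])

```text
clock: 12.67
eef_pos: [0.556, -0.0423, 0.197]
tool_rot: [0.996, 0.09, 0.0, 0.0]
ft_force: [0.4, 0.6, -1.0]
grip_width: -0.0
```

send_rows(moves=[[[0,0,12],[0,0,0],0],[[0,0,24],[0,0,0],0],[[0,0,34],[0,0,0],0],[[0,0,36],[0,0,0],0],[[0,0,36],[0,0,0],0],[[0,0,15],[0,0,0],0],[[0,0,-10],[0,0,0],0],[[0,0,-40],[0,0,0],0],[[0,0,-60],[0,0,0],0],[[0,0,-60],[0,0,0],0],[[0,0,-60],[0,0,0],0],[[0,0,-60],[0,0,0],0]])

```text
clock: 13.67
eef_pos: [0.5551, -0.0421, 0.2548]
tool_rot: [0.996, 0.09, -0.002, -0.0]
ft_force: [-0.2, 0.1, -0.9]
grip_width: 0.0004
```

```bash
python3 - <<'E'
from h import *
from workcell import camera
import cv2
go([.5577,-.0425,.193],.19)
a=camera('side');b=camera('wrist')
cv2.imwrite('pics/m8.png',np.hstack([cv2.resize(a[160:340,170:410],(400,300),interpolation=2),cv2.resize(a[195:245,270:325],(330,300),interpolation=2)])[:,:,::-1])
E
```

```text
t 13.67 eef [ 0.5551 -0.0421  0.2548] F [-0.2  0.1 -0.9] shift mm [ 2.7  0.8 61.7] rot [-0.     0.003 -0.009]
```

View pics/m8.png

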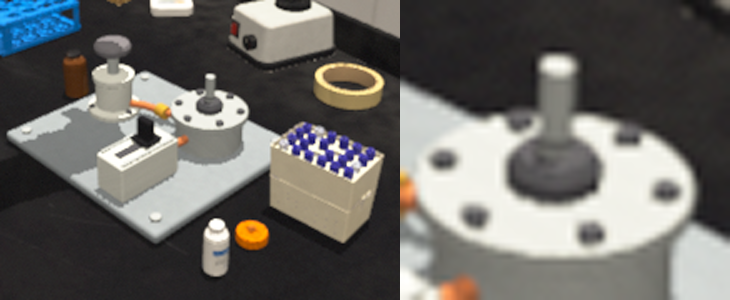

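The pin is unchanged by the extra strokes, so it is at its stop. The plunger is up, the tab is at the pot end, and the bystanders are in place. Handing in.

```bash
python3 -c "
from workcell import order
print(order.job_done())"
```

```text
the job is handed in; nothing more can be done
None
```

I pushed the vent shut, then pumped the plunger 8 times, and handed the job in at about 14 s with the arm clear. No verdict is reported.

- **Vent:** I pushed the tab towards the pot until it held against about 22 N. In the last picture it still stands at the pot end of its slot. The camera put its travel at about 35 mm, more than the 30 mm possible, so that figure is only rough.
- **Pin:** its top measured about 107 mm above the worktop after 6 strokes, which is fully out. It looked the same after 2 more, so it is at its stop. The arm never went near it.
- **Plunger:** it is back up, and the force reading is near zero with the fingers clear.
- **Bystanders:** all four looked undisturbed in the last picture, though I didn't measure their positions again.
- **Not confirmed:** the dark groove above the pin's collar was too small to see clearly in the images.

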